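Step a saddle gauge along a row of bone blanks to space them equally

ROBOT

A 6-joint arm with a two-finger parallel gripper is mounted at the origin on the work surface. World frame = base frame: x ahead of the robot, y to its left, z up, the work surface at z = 0. Lengths are in m, angles in rad, forces in N, time in s.
With the tool pointing down it reaches from about 0.25 to 0.775 m from the base axis. Payload 4 kg.
Tool frame: the origin (TCP) lies midway between the tips of the shut fingers; the grasp point (between the pads) lies 19 mm behind it (manip.grip_point_offset is the distance from the TCP to the grasp point, in m); z points along the fingers, y is the line along which they close (so a half turn about z gives the same grasp; the last joint's range is limited). The gripper opens to 85 mm and grips with 20 to 120 N. Pads are 22 mm wide; open, the fingers measure 114 mm over their backs; the gripper's body (76 mm by 85 mm) begins 54 mm behind the grasp point. The pads swing forward as they close: fully open they stand 13 mm farther back than shut.
Start: joints at [1.084, 0.087, 1.371, -0, 1.684, -0.103], TCP at [0.206, 0.51, 0.231] pointing down, gripper open.
Joint ranges: [-3.1, 3.1], [-0.76, 2.03], [0.27, 2.55], [-1.08, 4.22], [0.17, 2.65], [-2.57, 2.57]. Speed limits (rad/s): [2.79, 2.79, 3.14, 3.14, 3.14, 3.14].

INTERFACE

Orientations are given as a 3x3 rotation matrix whose columns are the frame's x, y, z axes.
In Python, from rig import manip gives the robot as it stands.
- The arm moves only by the shell command python3 -m creep 'ROWS' [FORCE]. ROWS is a JSON object of lists of equal length, an entry for each row: "dp": the shift along the tool's x, y, z in cm, a list of three; "angular": the turn, a rotation vector about the tool's x, y, z in units of 5 degrees (1.0 is 5 degrees), a list of three; "gripper": the opening, from 0 (shut) to 1 (fully open). A call has 1 to 20 rows; each row is the pose to reach, as a shift and turn from the pose commanded when the call began, along the tool's axes at that moment; what a row does not reach only later rows make up. A row lasts 1/12 s, in which the tool goes at most 41.7 mm and 7.16 degrees, less where a joint would pass 70% of its speed; a pose out of reach is approached as far as the arm can. A call with a gripper value outside its range is refused whole. The fingers move at their own pace and stop on an object; FORCE is the grip in N (left out, the last holds). Time passes only in rows, so rows that repeat a pose let the fingers close. It gives the time, the measured TCP pose, the force, the opening and the grip force at its end, in the units of the state.
- manip.get_state(): the state, without advancing time (a new reading comes with each control period).
- manip.camera(name): name is "scene" or "top" or "wrist"; returns a dict with "color" (384x512x3 uint8, red, green, blue), "intrinsics" (3x3 intrinsics, pixels), "k1" (the pictures are not rectified: a ray, as slopes to the right and down, at radius r is drawn at 1 + k1 r^2 times it, then the intrinsics apply), "extrinsics" (4x4, takes a point from camera to world coordinates). Camera axes: x right, y up, looking along -z (the intrinsics and any distortion apply to the point x, -y, -z); pixel columns grow to the right and rows downward; lengths in m; the calibration is good to about 2 mm. A picture is of the moment at which its call begins. There is no depth.
- manip.close_job(): hands the job in; it is judged then, once.
The state is a dict: "t": time; "qpos": joint angles; "dq": joint speeds; "tau": joint torques, N m; "tcp_pos": TCP position; "tcp_rot": TCP orientation; "ft_force": force on the tool from outside, world axes, zero at the start; "wrist_torque": the same for the moment, N m; "gripper_width": finger opening in m; "grip_force": force on a finger pad.
Only numpy, scipy, OpenCV 4.12 (cv2) and the standard library are available. Lean on these libraries where they do the work, as an engineer would, in place of code of your own. Each camera call takes 0.05 s, during which the arm holds its last target. There are 200 camera calls.

TASK

Take the U-shaped spacer gauge by its orange handle and, starting at the blue stop, space the three bone blanks on the rail: straddle each blank in turn with the thick leg on the stop's side and draw it towards the stop until you feel the thick leg come up snug against the part before it, without shoving along parts already set, so that all three gaps end equal: the thick leg plus the gauge's small play. Then stand the gauge upright on its cork pad, let go, and leave the loose things on the bench undisturbed.

Things in the scene. Friction and masses are not known exactly. Their poses are not given: they have to be found in the camera images.
- jig: steel rail plate 110 x 400 mm, 20 mm high, fixed on the table; origin at the centre of its underside. Its y axis runs along the rail towards the stop, z up. Dragging one blank takes about 7 N; once the gauge meets the next blank the drag rises, and from about 14 N that blank starts to slide too.
- stop: blue painted steel block 100 x 36 x 44 mm (along x, y, z) fixed across the stop end of the rail (centre 178 mm from the jig's origin along its +y); origin at its centre, 42 mm above the table, top at 64 mm. Axes as the jig's; its face towards the blanks is 18 mm from its origin.
- blank_1: First sliding blank from the blue stop: cream bone bar 100 x 36 x 36 mm (x, y, z), origin at its centre, 46 mm above the table (top at 64 mm). Slides only along the jig's y axis with stiff friction: about 7 N moves it, it stays where left. At first 36 to 72 mm of gap to the stop. Axes as the jig's.
- blank_2: Second sliding blank from the blue stop: cream bone bar 100 x 36 x 36 mm (x, y, z), origin at its centre, 46 mm above the table (top at 64 mm). Slides only along the jig's y axis with stiff friction: about 7 N moves it, it stays where left. At first 36 to 72 mm of gap to blank 1. Axes as the jig's.
- blank_3: Third sliding blank from the blue stop: cream bone bar 100 x 36 x 36 mm (x, y, z), origin at its centre, 46 mm above the table (top at 64 mm). Slides only along the jig's y axis with stiff friction: about 7 N moves it, it stays where left. At first 36 to 72 mm of gap to blank 2. Axes as the jig's.
- gauge: loose upside-down U of teak, 40 x 74 x 86 mm (x, y, z), 0.15 kg, standing on its leg tips; origin level with the tips, under the slot's middle. Along its y: thick leg +19 to +43, slot -19 to +19 (2 mm play over a blank), hook leg -31 to -19. Slot roof 32 above the tips, bridge 32 to 46. The lowest 9 of each leg tapers 4 on the slot side as lead-in. At first its +y is within 0.5 rad of the jig's.
- gauge_handle (a point): centre of the gauge's orange handle, a block 30 mm (gauge x) by 40 mm (gauge y), 40 mm tall, on the gauge's top right over the slot's middle; 66 mm above the leg tips, 20 mm below the gauge's top. Best pinched across its 40 mm width, along the gauge's y, so that the pull presses on a finger.
- pad: cork pad 120 x 130 mm, 8 mm thick, fixed on the table at one side of the jig, left or right; origin at the centre of its underside. The gauge stands on it at first.
- tray: fixed shallow wooden tray 110 x 120 mm, 22 mm high, at the side opposite to the pad, with three dice in it; bystander; origin at the centre of its underside.
- square: bystander: steel try square, blade 150 mm and stock 110 mm, lying flat beyond the jig; origin under the corner.
- checker: bystander: round teak backgammon checker, 44 mm across, 11 mm thick, lying between robot and jig; origin under its centre.
- dust_brush: bystander: dusting brush lying beyond the jig; origin under it.
- die_1: bystander: cream bone die, 22 mm, in the tray; origin under it.
- die_2: bystander: cream bone die, 22 mm, in the tray; origin under it.
- die_3: bystander: cream bone die, 22 mm, in the tray; origin under it.

How it is judged:
By the outcome, as a careful person would: the job done as asked, in the order asked, and still so for the second after the job is handed in, with the robot touching nothing.
It also fails if it takes over 70 s, if anything falls off the work surface, if the arm or the gripper's body presses on something with over 40 N, if the wrist force passes 120 N, or if a joint passes its speed limit or range.

## Working session

There is one attempt and no reset: what is moved stays moved. The work goes in short steps, Python scripts to look and compute and a shell command to move; the robot and the scene stay as the last step left them, time stands still between calls to the robot, and variables do not carry over. Pictures are saved under pics/ and viewed, at most 10 in all, crops included, and the job is handed in when it is done.

```bash
ls; mkdir -p pics; python3 - <<'E'
from rig import manip
import cv2,numpy as np
s=manip.get_state();print({k:np.round(v,4).tolist() for k,v in s.items()});print(manip.grip_point_offset)
for n in ["scene","top"]:
    c=manip.camera(n);cv2.imwrite(f"pics/{n}0.png",c["color"][:,:,::-1]);np.savez(f"{n}0.npz",**c)
    print(n,c["intrinsics"],c["k1"],c["extrinsics"])
a=[cv2.imread(f"pics/{n}0.png") for n in ["scene","top"]]
E
```

```text
pics
{'t': 0.0, 'qpos': [1.0839, 0.088, 1.3723, 0.0, 1.6836, -0.1031], 'dq': [0.0002, 0.0002, 0.0004, 0.0008, -0.0013, 0.0011], 'tau': [0.0002, -35.1888, -31.3262, -0.0002, 0.0112, 0.0], 'tcp_pos': [0.2057, 0.5095, 0.2301], 'tcp_rot': [[-0.9273, 0.3744, -0.0011], [0.3744, 0.9273, -0.002], [0.0002, -0.0023, -1.0]], 'ft_force': [-0.0967, 0.1829, 0.0343], 'wrist_torque': [0.019, 0.0122, 0.0027], 'grip_force': 0.0, 'gripper_width': 0.0854}
0.0187
scene [[463.57643988   0.         260.30178499]
 [  0.         463.57643988 191.50768695]
 [  0.           0.           1.        ]] -0.051686337095799464 [[-0.64285612 -0.5013945   0.57908511  1.34104837]
 [ 0.76597827 -0.4171923   0.48910926  0.66174121]
 [-0.00364684  0.75799349  0.65225192  0.93172869]
 [ 0.          0.          0.          1.        ]]
top [[383.88932231   0.         249.92257813]
 [  0.         383.88932231 190.30981859]
 [  0.           0.           1.        ]] -0.07453354327657855 [[ 0.01051411  0.99345791 -0.11371386  0.45954047]
 [-0.9998503   0.00888213 -0.01484877 -0.02071093]
 [-0.0137416   0.11385296  0.99340257  1.03152722]
 [ 0.          0.          0.          1.        ]]
```

View pics/top0.png

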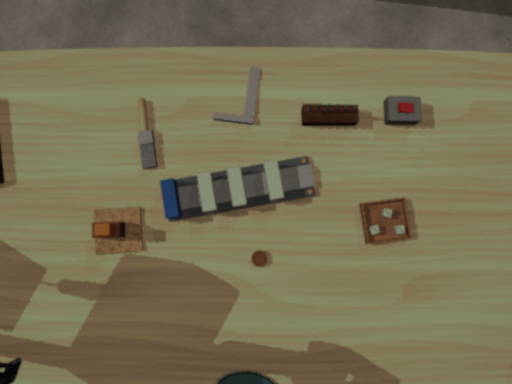

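View pics/scene0.png

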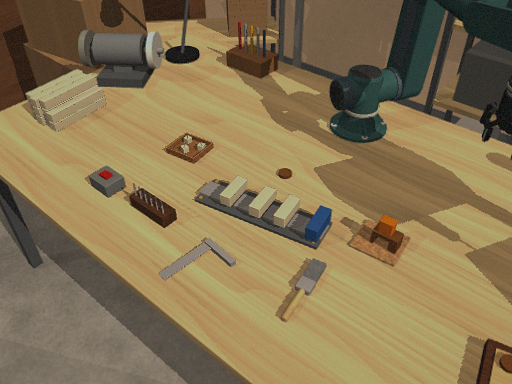

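The top view shows the blue stop at (170,198), blanks at about (206,192), (237,187) and (274,180), and the orange handle at (103,230). The scene view agrees: the pad is at the stop end, on the robot's left.

```bash
cat > h.py <<'E'
import numpy as np,cv2
def ray(c,uv,z):
    K=c["intrinsics"];k=float(c["k1"]);E=c["extrinsics"]
    d=(np.atleast_2d(uv).astype(float)-K[:2,2])/np.diag(K)[:2]; s=d.copy()
    for _ in range(20): s=d/(1+k*(s**2).sum(1,keepdims=True))
    v=np.c_[s[:,0],-s[:,1],-np.ones(len(s))]@E[:3,:3].T
    o=E[:3,3]; return o+v*((z-o[2])/v[:,2])[:,None]
def blobs(c,lo,hi,amin=25):
    m=cv2.inRange(cv2.cvtColor(c["color"],cv2.COLOR_RGB2HSV),lo,hi)
    cs,_=cv2.findContours(m,cv2.RETR_EXTERNAL,cv2.CHAIN_APPROX_NONE)
    return [q for q in cs if cv2.contourArea(q)>amin]
def rect(c,q,z):
    P=ray(c,q[:,0,:],z)[:,:2]*1000
    (x,y),(w,h),a=cv2.minAreaRect(P.astype(np.float32)); 
    return np.round([x,y,w,h,a],1)
E
python3 - <<'E'
from h import *
c=dict(np.load("top0.npz"))
hsv=cv2.cvtColor(c["color"],cv2.COLOR_RGB2HSV)
for u,v in [(206,192),(237,187),(274,180),(170,198),(103,230),(118,230),(150,180),(306,176),(190,195),(100,212)]: print((u,v),hsv[v,u])
c2=dict(np.load("scene0.npz"));h2=cv2.cvtColor(c2["color"],cv2.COLOR_RGB2HSV)
for u,v in [(234,186),(262,198),(319,217),(387,223),(386,240)]: print((u,v),h2[v,u])
for q in blobs(c,(100,120,40),(125,255,255)): print("blue",rect(c,q,.064),q[:,0].mean(0))
for q in blobs(c,(5,200,110),(15,255,255),15): print("or",rect(c,q,.094),q[:,0].mean(0))
for q in blobs(c,(25,10,110),(50,95,255)):
    if 190<q[:,0,0].mean()<320: print("bone",rect(c,q,.064),q[:,0].mean(0))
E
python3 -c "
import cv2
a=cv2.imread('pics/top0.png')[140:260,85:325];cv2.imwrite('pics/crop0.png',cv2.resize(a,None,fx=3.3,fy=3.3,interpolation=2))"
```

```text
(206, 192) [ 38  45 141]
(237, 187) [ 39  43 141]
(274, 180) [ 39  44 140]
(170, 198) [108 158  92]
(103, 230) [ 14 177 128]
(118, 230) [ 11 165  54]
(150, 180) [ 26  80 131]
(306, 176) [ 16  25 112]
(190, 195) [17 25 70]
(100, 212) [ 15 124 121]
(234, 186) [ 28  68 176]
(262, 198) [ 29  70 175]
(319, 217) [107 171 115]
(387, 223) [ 13 218 180]
(386, 240) [  9 135  72]
blue [547.5 197.   98.3  34.5  10.8] [169.9893617  198.11702128]
bone [107.1 -83.4  57.5  19.7  86.2] [279.98039216 378.47058824]
bone [ 724.   -11.8 1407.7  410.3   89.9] [274.34774665 117.37088916]
bone [ 9.3840e+02 -1.1400e+01  4.2200e+01  1.4214e+03  1.0000e-01] [255.42545109  52.40075973]
```

View pics/crop0.png

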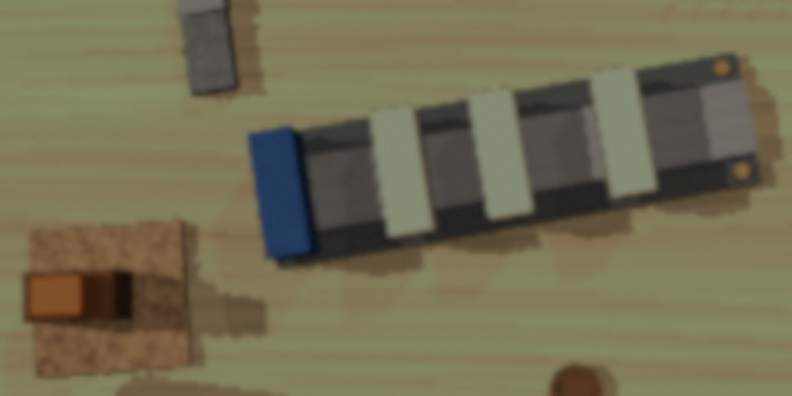

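The crop shows the handle at original-image pixels about (93–111, 222–237), its edges nearly along the image axes. The rail is tilted about 10°. I'll refine the masks.

```bash
python3 - <<'E'
from h import *
c=dict(np.load("top0.npz"))
c["color"]=c["color"].copy()
roi=c["color"].copy();roi[:]=0;roi[140:250,85:325]=c["color"][140:250,85:325]
r=dict(c,color=roi)
for q in blobs(r,(33,30,115),(50,58,255)): print("bone",rect(r,q,.064),q[:,0].mean(0))
for q in blobs(r,(8,150,90),(17,255,255),15): print("or",rect(r,q,.094),q[:,0].min(0),q[:,0].max(0))
for q in blobs(r,(8,90,90),(20,255,255),200): print("pad",rect(r,q,.008))
s=dict(np.load("scene0.npz"))
for q in blobs(s,(8,200,150),(17,255,255),15): print("sc or",rect(s,q,.094),rect(s,q,.074),q[:,0].min(0),q[:,0].max(0))
for q in blobs(s,(100,150,100),(125,255,255),60): print("sc blue",rect(s,q,.064),q[:,0].mean(0))
R=np.load
from rig import manip
st=manip.get_state();print(np.degrees(np.arctan2(st["tcp_rot"][1,1],st["tcp_rot"][0,1])))
E
```

```text
bone [567.1 106.2  95.7  34.3  10.9] [205.4516129  191.27956989]
bone [581.4  29.6  95.4  34.2  11. ] [235.69892473 185.79569892]
bone [599.2 -65.1  95.5  34.3  11. ] [273.02150538 179.2688172 ]
or [468.  360.7  32.   40.8   2.9] [ 93 222] [109 235]
pad [472.3 330.2 113.5 224.8   1.1]
pad [506.7  46.3  26.6 258.   10.7]
sc or [486.4 367.   57.7  44.    6.4] [465.9 359.9  59.   45.1   6.4] [380 215] [396 234]
sc blue [553.6 202.8  97.6  34.5  10.2] [318.53125  218.421875]
68.00921726520144
```

```bash
python3 -m creep '{"dp":[[-29.9,-4.0,6],[-29.9,-4.0,6],[-29.9,-4.0,6],[-29.9,-4.0,6],[-29.9,-4.0,6],[-29.9,-4.0,6],[-29.9,-4.0,6],[-29.9,-4.0,6],[-29.9,-4.0,6],[-29.9,-4.0,6],[-29.9,-4.0,6],[-29.9,-4.0,6]],"angular":[[0,0,-5],[0,0,-5],[0,0,-5],[0,0,-5],[0,0,-5],[0,0,-5],[0,0,-5],[0,0,-5],[0,0,-5],[0,0,-5],[0,0,-5],[0,0,-5]],"gripper":[1,1,1,1,1,1,1,1,1,1,1,1]}'
cat >> h.py <<'E'
from rig import manip
def wrist(name):
    c=manip.camera("wrist");cv2.imwrite(f"pics/{name}.png",c["color"][:,:,::-1]);np.savez(name+".npz",**c);return c
E
python3 - <<'E'
from h import *
c=wrist("w1");print(c["extrinsics"])
for q in blobs(c,(6,170,90),(18,255,255),300): print("or",rect(c,q,.094),q[:,0].min(0),q[:,0].max(0))
E
```

```text
t: 1.1
tcp_pos: [0.4672, 0.3618, 0.1717]
tcp_rot: [[-0.999, -0.054, -0.0], [-0.054, 0.999, 0.001], [0.0, 0.001, -1.0]]
ft_force: [0.1, 0.1, -0.4]
gripper_width: 0.0853
grip_force: 0.0
[[-0.05383118 -0.96198136 -0.26775747  0.39971983]
 [ 0.99854876 -0.05142793 -0.0159859   0.35841444]
 [ 0.00160792 -0.26822943  0.96335372  0.31357876]
 [ 0.          0.          0.          1.        ]]
or [462.4 361.6  39.9  43.2   7.1] [227 169] [287 222]
```

View pics/w1.png

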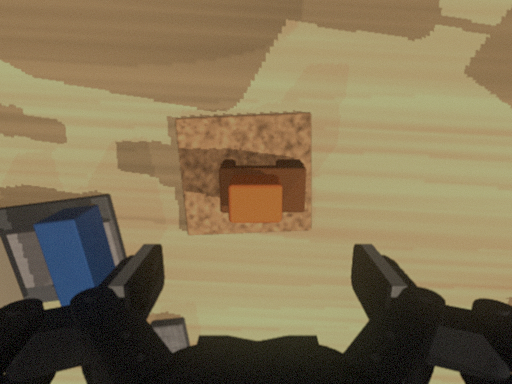

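The wrist view shows the handle's top at about (229–282, 184–222), parallel to the image. The thick leg is on the right (+y).

```bash
python3 - <<'E'
from h import *
c=dict(np.load("w1.npz"));hsv=cv2.cvtColor(c["color"],cv2.COLOR_RGB2HSV);print(hsv[205,255],hsv[175,255],hsv[175,295])
v=hsv[205,255]
for q in blobs(c,(5,150,int(v[2])-25),(20,255,255),300): print("or",rect(c,q,.094),q[:,0].min(0),q[:,0].max(0))
P=ray(c,[[229,184],[282,184],[283,222],[229,222]],.094);print(P.round(4),P.mean(0))
E
```

```text
[ 14 175 169] [ 13 176  90] [ 13 162 112]
or [467.8 361.1  28.3  38.9   3.1] [229 185] [282 222]
[[0.4539 0.3413 0.094 ]
 [0.4519 0.3793 0.094 ]
 [0.4808 0.3822 0.094 ]
 [0.483  0.3422 0.094 ]] [0.46741845 0.36126122 0.094     ]
```

```bash
python3 -m creep '{"dp":[[0,-0.05,4],[0,-0.05,8],[0,-0.05,10],[0,-0.05,11.35],[0,-0.05,11.35],[0,-0.05,11.35]],"angular":[[0,0,0],[0,0,0],[0,0,0],[0,0,0],[0,0,0],[0,0,0]],"gripper":[1,1,1,1,1,1]}' 80
python3 -m creep '{"dp":[[0,0,0],[0,0,0],[0,0,0],[0,0,0],[0,0,0],[0,0,0],[0,0,0],[0,0,0]],"angular":[[0,0,0],[0,0,0],[0,0,0],[0,0,0],[0,0,0],[0,0,0],[0,0,0],[0,0,0]],"gripper":[0,0,0,0,0,0,0,0]}' 80
```

```text
t: 1.65
tcp_pos: [0.4671, 0.3611, 0.0576]
tcp_rot: [[-0.999, -0.054, -0.001], [-0.054, 0.999, -0.0], [0.001, -0.0, -1.0]]
ft_force: [0.3, 0.6, 1.0]
gripper_width: 0.0854
grip_force: 0.0
t: 2.32
tcp_pos: [0.4694, 0.3611, 0.0597]
tcp_rot: [[-0.999, -0.052, 0.003], [-0.052, 0.999, 0.002], [-0.003, 0.002, -1.0]]
ft_force: [-0.2, 1.3, 5.3]
gripper_width: 0.039
grip_force: 81.4
```

```bash
python3 -m creep '{"dp":[[0,0,-2],[0,0,-5],[0,0,-8],[0,0,-9.2],[0,0,-9.2],[-2,-4,-9.2],[-3,-8,-9.2],[-4.5,-12,-9.2],[-6,-16,-9.2],[-7,-20,-9.2],[-8,-23,-9.2],[-8.5,-25,-9.2],[-8.5,-26,-9.2],[-8.5,-26,-9.2],[-8.5,-26,-9.2],[-8.5,-26,-9.2]],"angular":[[0,0,0],[0,0,0],[0,0,0],[0,0,0],[0,0,0],[0,0,-0.4],[0,0,-0.8],[0,0,-1.2],[0,0,-1.58],[0,0,-1.58],[0,0,-1.58],[0,0,-1.58],[0,0,-1.58],[0,0,-1.58],[0,0,-1.58],[0,0,-1.58]],"gripper":[0,0,0,0,0,0,0,0,0,0,0,0,0,0,0,0]}'
python3 - <<'E'
from h import *
c=wrist("w2")
for q in blobs(c,(30,20,110),(50,70,255),300): print("bone",rect(c,q,.064),q[:,0].min(0),q[:,0].max(0))
for q in blobs(c,(100,120,60),(125,255,255),300): print("blue",rect(c,q,.064),q[:,0].min(0),q[:,0].max(0))
E
```

```text
t: 3.65
tcp_pos: [0.5659, 0.1068, 0.1489]
tcp_rot: [[-0.982, -0.191, -0.002], [-0.191, 0.982, 0.001], [0.002, 0.001, -1.0]]
ft_force: [0.0, -0.0, -1.4]
gripper_width: 0.039
grip_force: 81.0
bone [603.9  34.   52.   32.3  11.3] [131 197] [178 260]
bone [603.6 -63.6  87.2  32.9  10.6] [  0 148] [ 55 259]
blue [553.9 197.8  89.5  32.1  11. ] [353 148] [399 261]
```

View pics/w2.png

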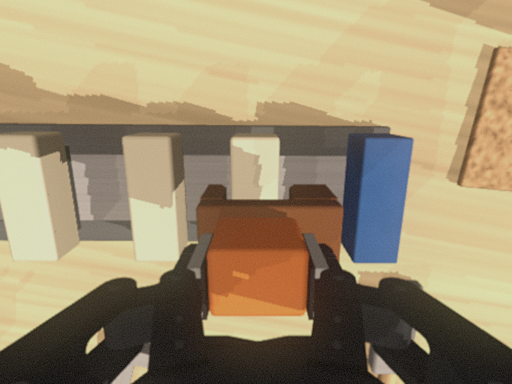

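Wrist view: blank 1's visible top spans about columns 231–279 near rows 137–195. The gauge legs straddle it, and the rail is parallel to the image rows.

```bash
python3 - <<'E'
from h import *
c=dict(np.load("w2.npz"))
st=manip.get_state();t=st["tcp_pos"];R=st["tcp_rot"]
for row in (150,175):
    g=c["color"][row].astype(int).sum(1);d=np.abs(np.diff(g));e=np.where(d>50)[0];print(row,e.tolist())
P=ray(c,[[231,150],[279.5,150],[231,180],[279.5,180],[186,220],[131,220],[345,200],[342,250]],.064)
print(((P-t)@R*1000).round(1)); print(P.round(4)[:,:2])
E
```

```text
150 [121, 122, 123, 171, 229, 230, 278, 279, 364, 411, 455, 464, 465, 469, 470, 471]
175 [42, 68, 69, 72, 73, 83, 84, 171, 172, 173, 183, 184, 259, 283, 344, 345, 407, 408, 446, 458, 463]
[[ 38.  -18.6  85.3]
 [ 37.9  16.3  85.3]
 [ 15.8 -19.1  85.3]
 [ 15.8  16.7  85.3]
 [-15.5 -54.3  85.2]
 [-15.4 -96.2  85.2]
 [  0.3  66.3  85.3]
 [-40.8  66.9  85.3]]
[[0.5323 0.0815]
 [0.5256 0.1158]
 [0.5541 0.0852]
 [0.5473 0.1204]
 [0.5916 0.0567]
 [0.5995 0.0156]
 [0.553  0.1721]
 [0.5932 0.1805]]
```

```bash
python3 -m creep '{"dp":[[0,-0.1,1.5],[0,-0.1,2.5],[0,-0.1,3.2],[0,-0.1,3.8],[0,-0.1,4.4],[0,-0.1,5],[0,-0.1,5.6],[0,-0.1,6.2],[0,-0.1,6.2],[0,-0.1,6.2]],"angular":[[0,0,0],[0,0,0],[0,0,0],[0,0,0],[0,0,0],[0,0,0],[0,0,0],[0,0,0],[0,0,0],[0,0,0]],"gripper":[0,0,0,0,0,0,0,0,0,0]}'
cat >> h.py <<'E'
def fy():
    s=manip.get_state();j=np.array([-np.sin(np.radians(11)),np.cos(np.radians(11)),0]);p=s["tcp_pos"]
    print("along %.1f mm  F %.1f  Fz %.1f z %.1f tilt %s"%(p@j*1000,s["ft_force"]@j,s["ft_force"][2],p[2]*1000,np.round(s["tcp_rot"][:2,2],4)))
E
python3 -c "from h import *;fy()"
python3 -m creep '{"dp":[[0,0.25,0],[0,0.5,0],[0,0.75,0],[0,1,0],[0,1,0]],"angular":[[0,0,0],[0,0,0],[0,0,0],[0,0,0],[0,0,0]],"gripper":[0,0,0,0,0]}'
python3 -c "from h import *;fy()"
```

```text
t: 4.53
tcp_pos: [0.5667, 0.1042, 0.0873]
tcp_rot: [[-0.982, -0.189, -0.001], [-0.189, 0.982, 0.0], [0.001, 0.0, -1.0]]
ft_force: [-0.6, 0.6, -2.0]
gripper_width: 0.0387
grip_force: 81.1
along -5.9 mm  F 0.6  Fz -2.0 z 87.3 tilt [-0.0009  0.    ]
t: 4.95
tcp_pos: [0.5657, 0.1119, 0.088]
tcp_rot: [[-0.982, -0.188, 0.002], [-0.188, 0.982, -0.005], [-0.001, -0.005, -1.0]]
ft_force: [0.9, -5.6, -3.5]
gripper_width: 0.0389
grip_force: 81.1
along 1.9 mm  F -5.7  Fz -3.5 z 88.0 tilt [ 0.0015 -0.0048]
```

```bash
python3 -m creep '{"dp":[[0,0.25,0],[0,0.5,0],[0,0.75,0],[0,1,0],[0,1.25,0],[0,1.4,0],[0,1.4,0]],"angular":[[0,0,0],[0,0,0],[0,0,0],[0,0,0],[0,0,0],[0,0,0],[0,0,0]],"gripper":[0,0,0,0,0,0,0]}' >/dev/null
python3 -c "from h import *;fy()"
python3 -m creep '{"dp":[[0,0.1,0],[0,0.1,0]],"angular":[[0,0,0],[0,0,0]],"gripper":[0,0]}' >/dev/null
python3 -c "from h import *;fy()"
python3 -m creep '{"dp":[[0,0.1,0],[0,0.1,0]],"angular":[[0,0,0],[0,0,0]],"gripper":[0,0]}' >/dev/null
python3 -c "from h import *;fy()"
```

```text
along 15.7 mm  F -6.5  Fz -3.1 z 88.0 tilt [ 0.0017 -0.005 ]
along 16.5 mm  F -6.9  Fz -3.5 z 88.0 tilt [ 0.0017 -0.0052]
along 17.5 mm  F -6.2  Fz -3.3 z 87.9 tilt [ 0.0017 -0.0052]
```

```bash
M='x'; python3 -m creep '{"dp":[[0,0.1,0],[0,0.1,0]],"angular":[[0,0,0],[0,0,0]],"gripper":[0,0]}' >/dev/null
python3 -c "from h import *;fy()"
python3 -m creep '{"dp":[[0,0.1,0],[0,0.1,0]],"angular":[[0,0,0],[0,0,0]],"gripper":[0,0]}' >/dev/null
python3 -c "from h import *;fy()"
python3 -m creep '{"dp":[[0,0.1,0],[0,0.1,0]],"angular":[[0,0,0],[0,0,0]],"gripper":[0,0]}' >/dev/null
python3 -c "from h import *;fy()"
```

```text
along 18.5 mm  F -5.9  Fz -3.0 z 88.0 tilt [ 0.0018 -0.0052]
along 19.5 mm  F -6.3  Fz -3.3 z 88.0 tilt [ 0.0017 -0.0053]
along 20.5 mm  F -7.1  Fz -3.5 z 87.9 tilt [ 0.0017 -0.0053]
```

```bash
python3 -m creep '{"dp":[[0,0.1,0],[0,0.1,0]],"angular":[[0,0,0],[0,0,0]],"gripper":[0,0]}' >/dev/null
python3 -c "from h import *;fy()"
python3 -m creep '{"dp":[[0,0.1,0],[0,0.1,0]],"angular":[[0,0,0],[0,0,0]],"gripper":[0,0]}' >/dev/null
python3 -c "from h import *;fy()"
```

```text
along 21.4 mm  F -7.1  Fz -3.5 z 88.0 tilt [ 0.0018 -0.0053]
along 22.5 mm  F -6.5  Fz -3.6 z 88.0 tilt [ 0.0019 -0.0053]
```

```bash
python3 -m creep '{"dp":[[0,0.1,0],[0,0.1,0]],"angular":[[0,0,0],[0,0,0]],"gripper":[0,0]}' >/dev/null
python3 -c "from h import *;fy()"
python3 -m creep '{"dp":[[0,0.1,0],[0,0.1,0]],"angular":[[0,0,0],[0,0,0]],"gripper":[0,0]}' >/dev/null
python3 -c "from h import *;fy()"
```

```text
along 23.4 mm  F -7.0  Fz -3.5 z 88.0 tilt [ 0.0018 -0.0053]
along 24.5 mm  F -7.0  Fz -3.0 z 88.0 tilt [ 0.0018 -0.0053]
```

```bash
python3 -m creep '{"dp":[[0,0.1,0],[0,0.1,0]],"angular":[[0,0,0],[0,0,0]],"gripper":[0,0]}' >/dev/null
python3 -c "from h import *;fy()"
python3 -m creep '{"dp":[[0,0.1,0],[0,0.1,0]],"angular":[[0,0,0],[0,0,0]],"gripper":[0,0]}' >/dev/null
python3 -c "from h import *;fy()"
python3 -m creep '{"dp":[[0,0.1,0],[0,0.1,0]],"angular":[[0,0,0],[0,0,0]],"gripper":[0,0]}' >/dev/null
python3 -c "from h import *;fy()"
```

```text
along 25.5 mm  F -5.8  Fz -3.6 z 88.0 tilt [ 0.0018 -0.0053]
along 26.5 mm  F -6.3  Fz -3.0 z 87.9 tilt [ 0.0018 -0.0052]
along 27.5 mm  F -6.5  Fz -3.9 z 87.9 tilt [ 0.0018 -0.0053]
```

```bash
python3 -m creep '{"dp":[[0,0.1,0],[0,0.1,0]],"angular":[[0,0,0],[0,0,0]],"gripper":[0,0]}' >/dev/null
python3 -c "from h import *;fy()"
python3 -m creep '{"dp":[[0,0.1,0],[0,0.1,0]],"angular":[[0,0,0],[0,0,0]],"gripper":[0,0]}' >/dev/null
python3 -c "from h import *;fy()"
python3 - <<'E'
from h import *
c=wrist("w3")
E
```

```text
along 28.5 mm  F -8.4  Fz -3.4 z 87.9 tilt [ 0.0018 -0.0053]
along 29.4 mm  F -6.6  Fz -2.7 z 87.9 tilt [ 0.0018 -0.0053]
```

View pics/w3.png

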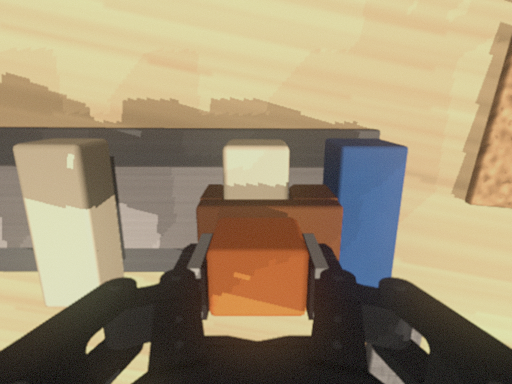

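The view shows blank 1 at columns 223–289. The stop's face begins at 325 and its top edge at about 338, so the gap is about 27 mm and contact is near.

```bash
python3 -m creep '{"dp":[[0,0.1,0],[0,0.1,0]],"angular":[[0,0,0],[0,0,0]],"gripper":[0,0]}' >/dev/null
python3 -c "from h import *;fy()"
python3 -m creep '{"dp":[[0,0.1,0],[0,0.1,0]],"angular":[[0,0,0],[0,0,0]],"gripper":[0,0]}' >/dev/null
python3 -c "from h import *;fy()"
```

```text
along 30.4 mm  F -6.2  Fz -3.5 z 88.0 tilt [ 0.0019 -0.0054]
along 30.5 mm  F -9.2  Fz -3.4 z 88.0 tilt [ 0.0022 -0.0073]
```

```bash
python3 -m creep '{"dp":[[0,0.1,0],[0,0.1,0]],"angular":[[0,0,0],[0,0,0]],"gripper":[0,0]}' >/dev/null
python3 -c "from h import *;fy()"
python3 -m creep '{"dp":[[0,0.1,0],[0,0.1,0]],"angular":[[0,0,0],[0,0,0]],"gripper":[0,0]}' >/dev/null
python3 -c "from h import *;fy()"
```

```text
along 30.5 mm  F -11.2  Fz -2.8 z 88.1 tilt [ 0.0024 -0.009 ]
along 30.7 mm  F -13.0  Fz -3.0 z 88.1 tilt [ 0.0027 -0.0108]
```

```bash
python3 -m creep '{"dp":[[0,-0.3,0],[0,-0.6,0],[0,-0.67,0],[0,-0.67,0]],"angular":[[0,0,0],[0,0,0],[0,0,0],[0,0,0]],"gripper":[0,0,0,0]}' >/dev/null
python3 -c "from h import *;fy()"
python3 -m creep '{"dp":[[0,0,-0.5],[0,0,-1.2],[0,0,-2],[0,0,-3],[0,0,-4.5],[0,0,-6],[0,0,-6],[0,-2,-6],[0,-5,-6],[0,-8,-6],[0,-10.5,-6],[0,-11.1,-6],[0,-11.1,-6],[0,-11.1,-6],[0,-11.1,-6]],"angular":[[0,0,0],[0,0,0],[0,0,0],[0,0,0],[0,0,0],[0,0,0],[0,0,0],[0,0,0],[0,0,0],[0,0,0],[0,0,0],[0,0,0],[0,0,0],[0,0,0],[0,0,0]],"gripper":[0,0,0,0,0,0,0,0,0,0,0,0,0,0,0]}'
cat > look.py <<'E'
from h import *
import sys
fy();c=wrist(sys.argv[1]);st=manip.get_state();t=st["tcp_pos"];R=st["tcp_rot"]
for row in (152,165,180):
    g=c["color"][row].astype(float);d=np.abs(np.diff(cv2.GaussianBlur(g,(3,1),0),axis=0)).sum(1)
    e=[i for i in range(1,510) if d[i]>40 and d[i]>=d[i-1] and d[i]>d[i+1]]
    P=(ray(c,[[i+1,row] for i in e],.064)-t)@R*1000;print(row,[(i,float(round(p,1))) for i,p in zip(e,P[:,1])],"x %.0f"%P[0,0])
E
python3 look.py w4
```

```text
along 29.9 mm  F -0.4  Fz -1.5 z 88.3 tilt [0.0007 0.0011]
t: 10.17
tcp_pos: [0.5811, 0.0312, 0.1478]
tcp_rot: [[-0.982, -0.19, -0.0], [-0.19, 0.982, 0.001], [0.0, 0.001, -1.0]]
ft_force: [0.4, 0.1, -1.8]
gripper_width: 0.0392
grip_force: 82.0
along -80.3 mm  F -0.0  Fz -1.8 z 147.8 tilt [-0.0002  0.001 ]
152 [(5, -178.6), (95, -115.0), (141, -82.3), (143, -80.8), (157, -70.8), (228, -20.0), (254, -1.3), (278, 15.9), (368, 80.5), (384, 91.9), (386, 93.3), (433, 126.9)] x 36
165 [(8, -178.5), (60, -141.4), (97, -114.9), (145, -80.3), (160, -69.5), (229, -19.5), (260, 3.0), (277, 15.4), (303, 34.2), (365, 79.2), (367, 80.6), (382, 91.5), (384, 92.9), (431, 126.9), (435, 129.7), (469, 154.2)] x 27
180 [(10, -179.4), (63, -141.1), (145, -81.4), (152, -76.3), (162, -69.0), (175, -59.4), (229, -19.8), (262, 4.5), (276, 14.8), (300, 32.5), (363, 78.8), (365, 80.2), (380, 91.2), (382, 92.7), (429, 127.1), (433, 130.0), (465, 153.3), (468, 155.5)] x 16
```

View pics/w4.png

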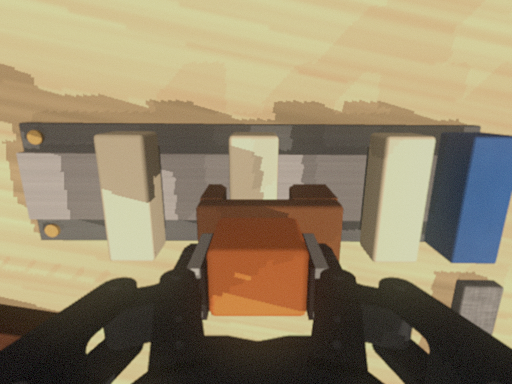

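Blank 2 spans columns 229–278 under the gauge, with its centre at −82.3 along the rail. Blank 1 and the stop are at right, blank 3 at left. I'll straddle blank 2 and draw it; contact is expected near −31.5.

```bash
python3 -m creep '{"dp":[[0,-0.2,1.5],[0,-0.2,2.5],[0,-0.2,3.2],[0,-0.2,3.8],[0,-0.2,4.4],[0,-0.2,5],[0,-0.2,5.6],[0,-0.2,6],[0,-0.2,6],[0,-0.2,6]],"angular":[[0,0,0],[0,0,0],[0,0,0],[0,0,0],[0,0,0],[0,0,0],[0,0,0],[0,0,0],[0,0,0],[0,0,0]],"gripper":[0,0,0,0,0,0,0,0,0,0]}' >/dev/null
python3 -c "from h import *;fy()"
python3 -m creep '{"dp":[[0,0.25,0],[0,0.5,0],[0,0.75,0],[0,1,0],[0,1,0]],"angular":[[0,0,0],[0,0,0],[0,0,0],[0,0,0],[0,0,0]],"gripper":[0,0,0,0,0]}' >/dev/null
python3 -c "from h import *;fy()"
```

```text
along -83.5 mm  F 0.7  Fz -1.0 z 87.6 tilt [-0.0004  0.0001]
along -75.8 mm  F -6.3  Fz -4.0 z 88.1 tilt [ 0.0019 -0.0049]
```

```bash
python3 -m creep '{"dp":[[0,0.4,0],[0,0.8,0],[0,1.2,0],[0,1.6,0],[0,2,0],[0,2.4,0],[0,2.8,0],[0,3.2,0],[0,3.5,0],[0,3.7,0],[0,3.85,0],[0,3.85,0],[0,3.85,0]],"angular":[[0,0,0],[0,0,0],[0,0,0],[0,0,0],[0,0,0],[0,0,0],[0,0,0],[0,0,0],[0,0,0],[0,0,0],[0,0,0],[0,0,0],[0,0,0]],"gripper":[0,0,0,0,0,0,0,0,0,0,0,0,0]}' >/dev/null
python3 -c "from h import *;fy()"
python3 -m creep '{"dp":[[0,0.1,0],[0,0.1,0]],"angular":[[0,0,0],[0,0,0]],"gripper":[0,0]}' >/dev/null
python3 -c "from h import *;fy()"
python3 -m creep '{"dp":[[0,0.1,0],[0,0.1,0]],"angular":[[0,0,0],[0,0,0]],"gripper":[0,0]}' >/dev/null
python3 -c "from h import *;fy()"
```

```text
along -37.5 mm  F -6.1  Fz -4.4 z 88.1 tilt [ 0.0022 -0.0047]
along -36.7 mm  F -7.1  Fz -3.9 z 88.0 tilt [ 0.0022 -0.0052]
along -35.7 mm  F -6.6  Fz -4.2 z 88.1 tilt [ 0.0023 -0.0052]
```

```bash
python3 -m creep '{"dp":[[0,0.1,0],[0,0.2,0],[0,0.2,0]],"angular":[[0,0,0],[0,0,0],[0,0,0]],"gripper":[0,0,0]}' >/dev/null
python3 -c "from h import *;fy()"
python3 -m creep '{"dp":[[0,0.1,0],[0,0.1,0]],"angular":[[0,0,0],[0,0,0]],"gripper":[0,0]}' >/dev/null
python3 -c "from h import *;fy()"
python3 -m creep '{"dp":[[0,0.05,0],[0,0.05,0]],"angular":[[0,0,0],[0,0,0]],"gripper":[0,0]}' >/dev/null
python3 -c "from h import *;fy()"
```

```text
along -33.7 mm  F -7.8  Fz -4.0 z 88.0 tilt [ 0.0022 -0.0052]
along -32.8 mm  F -6.6  Fz -3.8 z 88.0 tilt [ 0.0023 -0.0052]
along -32.3 mm  F -6.0  Fz -3.2 z 88.0 tilt [ 0.0023 -0.0053]
```

```bash
python3 -m creep '{"dp":[[0,0.05,0],[0,0.05,0]],"angular":[[0,0,0],[0,0,0]],"gripper":[0,0]}' >/dev/null
python3 -c "from h import *;fy()"
python3 -m creep '{"dp":[[0,0.05,0],[0,0.05,0]],"angular":[[0,0,0],[0,0,0]],"gripper":[0,0]}' >/dev/null
python3 -c "from h import *;fy()"
python3 -m creep '{"dp":[[0,0.05,0],[0,0.05,0]],"angular":[[0,0,0],[0,0,0]],"gripper":[0,0]}' >/dev/null
python3 -c "from h import *;fy()"
```

```text
along -31.8 mm  F -6.8  Fz -4.2 z 88.1 tilt [ 0.0024 -0.0053]
along -31.6 mm  F -7.0  Fz -3.8 z 88.1 tilt [ 0.0024 -0.0059]
along -31.6 mm  F -8.3  Fz -4.0 z 88.0 tilt [ 0.0026 -0.0067]
```

Contact came where predicted. I'll press a little more, back off, lift, and move to blank 3 (centre expected at about −178.5).

```bash
python3 -m creep '{"dp":[[0,0.05,0],[0,0.05,0]],"angular":[[0,0,0],[0,0,0]],"gripper":[0,0]}' >/dev/null
python3 -c "from h import *;fy()"
python3 -m creep '{"dp":[[0,-0.2,0],[0,-0.4,0],[0,-0.52,0],[0,-0.52,0]],"angular":[[0,0,0],[0,0,0],[0,0,0],[0,0,0]],"gripper":[0,0,0,0]}' >/dev/null
python3 -c "from h import *;fy()"
python3 -m creep '{"dp":[[0,0,-0.5],[0,0,-1.2],[0,0,-2],[0,0,-3],[0,0,-4.5],[0,0,-6],[0,0,-6],[0,-3,-6],[0,-6,-6],[0,-9,-6],[0,-12,-6],[0,-14,-6],[0,-14.6,-6],[0,-14.6,-6],[0,-14.6,-6],[0,-14.6,-6]],"angular":[[0,0,0],[0,0,0],[0,0,0],[0,0,0],[0,0,0],[0,0,0],[0,0,0],[0,0,0],[0,0,0],[0,0,0],[0,0,0],[0,0,0],[0,0,0],[0,0,0],[0,0,0],[0,0,0]],"gripper":[0,0,0,0,0,0,0,0,0,0,0,0,0,0,0,0]}'
python3 look.py w5
```

```text
along -31.5 mm  F -9.5  Fz -3.6 z 88.1 tilt [ 0.0028 -0.0076]
along -32.4 mm  F 0.1  Fz -1.8 z 88.2 tilt [0.0005 0.0009]
t: 15.8
tcp_pos: [0.5995, -0.0641, 0.1478]
tcp_rot: [[-0.982, -0.191, -0.0], [-0.191, 0.982, 0.001], [0.0, 0.001, -1.0]]
ft_force: [-0.1, -1.0, -1.1]
gripper_width: 0.039
grip_force: 82.2
along -177.3 mm  F -0.9  Fz -1.1 z 147.8 tilt [-0.0002  0.0009]
152 [(71, -132.0), (104, -108.6), (111, -103.6), (133, -87.9), (229, -19.2), (278, 16.0), (410, 110.5), (432, 126.2), (435, 128.3), (482, 161.7), (485, 163.8)] x 36
165 [(114, -102.6), (149, -77.4), (230, -18.7), (260, 3.1), (277, 15.4), (342, 62.6), (406, 108.9), (408, 110.3), (431, 126.9), (433, 128.3), (479, 161.4), (484, 165.0)] x 27
180 [(174, -60.1), (230, -19.0), (261, 3.8), (277, 15.6), (340, 61.9), (404, 108.8), (406, 110.3), (428, 126.4), (430, 127.8), (477, 162.0), (480, 164.2)] x 16
```

View pics/w5.png

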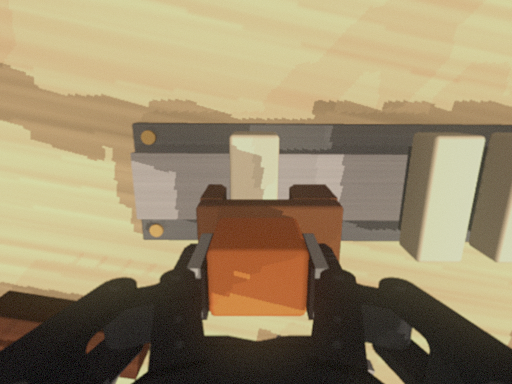

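Blank 3 is under the gauge at columns 230–278, offset −1.7 mm. Contact is expected near −93.6.

```bash
python3 -m creep '{"dp":[[0,-0.15,1.5],[0,-0.15,2.5],[0,-0.15,3.2],[0,-0.15,3.8],[0,-0.15,4.4],[0,-0.15,5],[0,-0.15,5.6],[0,-0.15,6],[0,-0.15,6],[0,-0.15,6]],"angular":[[0,0,0],[0,0,0],[0,0,0],[0,0,0],[0,0,0],[0,0,0],[0,0,0],[0,0,0],[0,0,0],[0,0,0]],"gripper":[0,0,0,0,0,0,0,0,0,0]}' >/dev/null
python3 -c "from h import *;fy()"
python3 -m creep '{"dp":[[0,0.25,0],[0,0.5,0],[0,0.75,0],[0,1,0],[0,1,0]],"angular":[[0,0,0],[0,0,0],[0,0,0],[0,0,0],[0,0,0]],"gripper":[0,0,0,0,0]}' >/dev/null
python3 -c "from h import *;fy()"
```

```text
along -180.2 mm  F 0.0  Fz -1.8 z 87.6 tilt [-0.0004  0.0002]
along -172.6 mm  F -5.1  Fz -4.3 z 88.1 tilt [ 0.0021 -0.005 ]
```

Next I go +73 mm, to about −99.5.

```bash
python3 -m creep '{"dp":[[0,0.5,0],[0,1,0],[0,1.5,0],[0,2,0],[0,2.5,0],[0,3,0],[0,3.5,0],[0,4,0],[0,4.5,0],[0,5,0],[0,5.5,0],[0,6,0],[0,6.4,0],[0,6.8,0],[0,7.1,0],[0,7.3,0],[0,7.3,0],[0,7.3,0]],"angular":[[0,0,0],[0,0,0],[0,0,0],[0,0,0],[0,0,0],[0,0,0],[0,0,0],[0,0,0],[0,0,0],[0,0,0],[0,0,0],[0,0,0],[0,0,0],[0,0,0],[0,0,0],[0,0,0],[0,0,0],[0,0,0]],"gripper":[0,0,0,0,0,0,0,0,0,0,0,0,0,0,0,0,0,0]}' >/dev/null
python3 -c "from h import *;fy()"
python3 -m creep '{"dp":[[0,0.1,0],[0,0.2,0],[0,0.2,0]],"angular":[[0,0,0],[0,0,0],[0,0,0]],"gripper":[0,0,0]}' >/dev/null
python3 -c "from h import *;fy()"
```

```text
along -99.6 mm  F -5.1  Fz -3.8 z 88.1 tilt [ 0.0027 -0.0045]
along -97.9 mm  F -6.8  Fz -4.5 z 88.1 tilt [ 0.0028 -0.0052]
```

```bash
python3 -m creep '{"dp":[[0,0.1,0],[0,0.2,0],[0,0.2,0]],"angular":[[0,0,0],[0,0,0],[0,0,0]],"gripper":[0,0,0]}' >/dev/null
python3 -c "from h import *;fy()"
python3 -m creep '{"dp":[[0,0.1,0],[0,0.1,0]],"angular":[[0,0,0],[0,0,0]],"gripper":[0,0]}' >/dev/null
python3 -c "from h import *;fy()"
python3 -m creep '{"dp":[[0,0.05,0],[0,0.05,0]],"angular":[[0,0,0],[0,0,0]],"gripper":[0,0]}' >/dev/null
python3 -c "from h import *;fy()"
python3 -m creep '{"dp":[[0,0.05,0],[0,0.05,0]],"angular":[[0,0,0],[0,0,0]],"gripper":[0,0]}' >/dev/null
python3 -c "from h import *;fy()"
```

```text
along -96.0 mm  F -6.7  Fz -3.6 z 88.1 tilt [ 0.0029 -0.0052]
along -95.0 mm  F -6.5  Fz -4.2 z 88.1 tilt [ 0.0028 -0.0052]
along -94.6 mm  F -6.8  Fz -4.1 z 88.1 tilt [ 0.0029 -0.0053]
along -94.1 mm  F -6.3  Fz -4.2 z 88.1 tilt [ 0.0029 -0.0053]
```

```bash
python3 -m creep '{"dp":[[0,0.05,0],[0,0.05,0]],"angular":[[0,0,0],[0,0,0]],"gripper":[0,0]}' >/dev/null
python3 -c "from h import *;fy()"
python3 -m creep '{"dp":[[0,0.05,0],[0,0.05,0]],"angular":[[0,0,0],[0,0,0]],"gripper":[0,0]}' >/dev/null
python3 -c "from h import *;fy()"
python3 -m creep '{"dp":[[0,0.05,0],[0,0.05,0]],"angular":[[0,0,0],[0,0,0]],"gripper":[0,0]}' >/dev/null
python3 -c "from h import *;fy()"
```

```text
along -93.7 mm  F -6.6  Fz -4.9 z 88.1 tilt [ 0.003  -0.0055]
along -93.6 mm  F -8.5  Fz -5.0 z 88.2 tilt [ 0.0031 -0.0064]
along -93.6 mm  F -9.7  Fz -4.5 z 88.2 tilt [ 0.0033 -0.0072]
```

```bash
python3 -m creep '{"dp":[[0,-0.2,0],[0,-0.4,0],[0,-0.52,0],[0,-0.52,0]],"angular":[[0,0,0],[0,0,0],[0,0,0],[0,0,0]],"gripper":[0,0,0,0]}' >/dev/null
python3 -c "from h import *;fy()"
python3 -m creep '{"dp":[[0,0,-0.5],[0,0,-1.2],[0,0,-2],[0,0,-3],[0,0,-4.5],[0,0,-6],[0,0,-6],[0,0,-6]],"angular":[[0,0,0],[0,0,0],[0,0,0],[0,0,0],[0,0,0],[0,0,0],[0,0,0],[0,0,0]],"gripper":[0,0,0,0,0,0,0,0]}'
python3 - <<'E'
from h import *
s=manip.get_state();R=s["tcp_rot"]
d=np.array([.4694,.3611,.15])-s["tcp_pos"];print("dp",(d@R*100).round(2),"yaw",np.degrees(np.arctan2(-R[0,1],R[1,1])))
c=dict(np.load("top0.npz"))
P=ray(c,np.array([[30,230],[183,222],[188,365],[38,376]])/3.3+[85,140],.008);print(P.round(3),P.mean(0))
E
```

```text
along -94.7 mm  F 0.6  Fz -1.2 z 88.2 tilt [0.0004 0.0008]
t: 21.1
tcp_pos: [0.5849, 0.0168, 0.1499]
tcp_rot: [[-0.982, -0.189, 0.004], [-0.189, 0.982, -0.0], [-0.004, -0.001, -1.0]]
ft_force: [-0.0, 0.0, -1.9]
gripper_width: 0.039
grip_force: 82.3
dp [ 4.82 35.99 -0.06] yaw 10.916722472503613
[[0.52  0.418 0.008]
 [0.528 0.289 0.008]
 [0.412 0.281 0.008]
 [0.401 0.405 0.008]] [0.46527934 0.34820634 0.008     ]
```

```bash
python3 -m creep '{"dp":[[0.5,3,0],[1,6,0],[1.5,9,0],[2,12.5,0],[2.5,16,0],[3,19.5,0],[3.5,23,0],[4,26.5,0],[4.5,30,0],[5,33,0],[5.2,34.4,0],[5.2,34.4,0],[5.2,34.4,0],[5.2,34.4,0]],"angular":[[0,0,0],[0,0,0],[0,0,0],[0,0,0.4],[0,0,0.8],[0,0,1.2],[0,0,1.48],[0,0,1.48],[0,0,1.48],[0,0,1.48],[0,0,1.48],[0,0,1.48],[0,0,1.48],[0,0,1.48]],"gripper":[0,0,0,0,0,0,0,0,0,0,0,0,0,0]}'
python3 -m creep '{"dp":[[0,0,2],[0,0,4],[0,0,6],[0,0,7.5],[0,0,8.2],[0,0,8.5],[0,0,8.5],[0,0,8.5]],"angular":[[0,0,0],[0,0,0],[0,0,0],[0,0,0],[0,0,0],[0,0,0],[0,0,0],[0,0,0]],"gripper":[0,0,0,0,0,0,0,0]}'
```

```text
t: 22.27
tcp_pos: [0.4679, 0.3436, 0.1472]
tcp_rot: [[-0.998, -0.06, -0.001], [-0.06, 0.998, -0.001], [0.001, -0.001, -1.0]]
ft_force: [-0.1, -0.3, -1.3]
gripper_width: 0.0391
grip_force: 82.4
t: 22.93
tcp_pos: [0.4686, 0.3446, 0.0639]
tcp_rot: [[-0.998, -0.06, 0.002], [-0.06, 0.998, 0.001], [-0.002, 0.001, -1.0]]
ft_force: [-0.8, 0.0, -0.7]
gripper_width: 0.0391
grip_force: 82.3
```

```bash
python3 -m creep '{"dp":[[0,0,0.1],[0,0,0.2],[0,0,0.2],[0,0,0.2]],"angular":[[0,0,0],[0,0,0],[0,0,0],[0,0,0]],"gripper":[0,0,0,0]}'|grep -E "pos|ft"
python3 -m creep '{"dp":[[0,0,0.1],[0,0,0.15],[0,0,0.15]],"angular":[[0,0,0],[0,0,0],[0,0,0]],"gripper":[0,0,0]}'|grep -E "pos|ft"
python3 -m creep '{"dp":[[0,0,0.1],[0,0,0.1],[0,0,0.1]],"angular":[[0,0,0],[0,0,0],[0,0,0]],"gripper":[0,0,0]}'|grep -E "pos|ft"
```

```text
tcp_pos: [0.4678, 0.3449, 0.0613]
ft_force: [-0.6, 0.7, -1.9]
tcp_pos: [0.4678, 0.3449, 0.0598]
ft_force: [-0.5, -0.4, 0.7]
tcp_pos: [0.4678, 0.3449, 0.0597]
ft_force: [-1.9, -1.9, 5.0]
```

```bash
python3 -m creep '{"dp":[[0,0,-0.1],[0,0,-0.1],[0,0,-0.1],[0,0,-0.1],[0,0,-0.1],[0,0,-0.1],[0,0,-0.1],[0,0,-0.1]],"angular":[[0,0,0],[0,0,0],[0,0,0],[0,0,0],[0,0,0],[0,0,0],[0,0,0],[0,0,0]],"gripper":[0.6,0.8,1,1,1,1,1,1]}'
python3 -m creep '{"dp":[[0,0,-1],[0,0,-2.5],[0,0,-5],[0,0,-8],[0,0,-11],[-0,0,-14],[0,3,-16],[0,7,-17],[0,11,-17],[0,14,-17],[0,14,-17],[0,14,-17]],"angular":[[0,0,0],[0,0,0],[0,0,0],[0,0,0],[0,0,0],[0,0,0],[0,0,0],[0,0,0],[0,0,0],[0,0,0],[0,0,0],[0,0,0]],"gripper":[1,1,1,1,1,1,1,1,1,1,1,1]}'
python3 - <<'E'
from h import *
c=manip.camera("top")
roi=c["color"].copy()*0;roi[140:250,85:325]=c["color"][140:250,85:325];r=dict(c,color=roi)
j=np.array([-.1908,.9816])
for q in blobs(r,(33,30,115),(50,58,255))+blobs(r,(100,120,40),(125,255,255)): p=rect(r,q,.064);print("part",p,round(p[:2]@j,1))
a=c["color"][140:260,85:325,::-1];s=manip.camera("scene")["color"][130:300,180:440,::-1]
A=cv2.resize(a,(720,360));B=cv2.resize(s,(367,240));
B=cv2.copyMakeBorder(B,0,0,0,720-367,0);cv2.imwrite("pics/end.png",np.vstack([A,B]))
E
```

```text
t: 24.43
tcp_pos: [0.4677, 0.3447, 0.0592]
tcp_rot: [[-0.998, -0.061, -0.0], [-0.061, 0.998, -0.0], [0.0, -0.0, -1.0]]
ft_force: [0.0, 0.6, 0.5]
gripper_width: 0.0853
grip_force: 0.0
t: 25.43
tcp_pos: [0.4584, 0.4857, 0.229]
tcp_rot: [[-0.998, -0.064, -0.0], [-0.064, 0.998, -0.001], [0.0, -0.001, -1.0]]
ft_force: [-0.1, -0.3, -0.2]
gripper_width: 0.0854
grip_force: 0.0
part [560.7 139.7  95.8  33.3  10.5] 30.1
part [572.1  79.1  95.6  34.2  10.7] -31.5
part [584.   18.4  96.1  34.5  10.7] -93.4
part [547.5 196.9  98.3  34.7  10.6] 88.8
```

View pics/end.png

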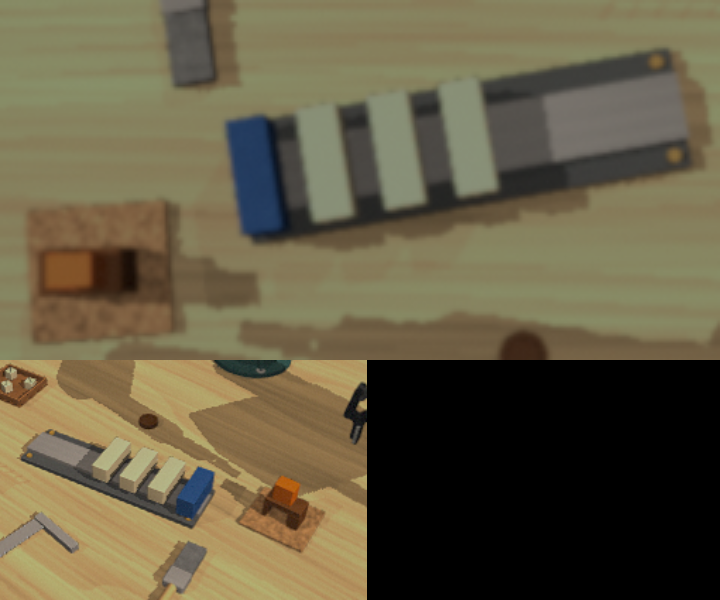

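The end view shows the gauge upright on its pad, three evenly spaced blanks and undisturbed bystanders. Blank spacing is 62 mm centre to centre. In the earlier wrist view (w4), the stop's top edge at column 468 and blank 1's edge at column 431 give a gap of about 26–27 mm.

```bash
python3 -c "from rig import manip;print(manip.close_job())"
```

```text
the job is handed in; nothing more can be done
None
```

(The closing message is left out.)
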